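Switch on the hidden shelf light with the oven hook

TASK

Switch on the light under the little wooden shelf: draw the oven hook out by its upturned end, lay it down and let go of it on the worktop in front of the shelf, then take it again by its wooden handle. Reach in below the shelf's front lip and push the rear half of the rocker switch fully up with the hook's upturned end, never touching the switch with the gripper. Finally lay the hook flat on the worktop in front of the shelf and clear of it, upturned end up, leaving the other things where they are.

Things in the scene. Friction and masses are not known exactly. Their poses are not given: they have to be found in the camera images.
- hook: Oven-rack hook, rigid, 190 mm long, 0.08 to 0.17 kg. Origin: underside, mid length; x from handle to upturned end, z up. Wooden handle x = -95 to -17 mm, 24 wide (y), 18 high; steel bar 16 wide, 7 high; at x = 88 a post 12 (x) by 16 (y) mm with rubber cap 14 x 18, top 70 mm above the underside. Starts lying flat, post up, handle under the shelf, about 95 mm of bar and post out in front of the lip
- hook_top (a point): centre of the top of the hook's upturned end: (88, 0, 70) mm in the hook's frame
- hook_handle (a point): middle of the wooden handle's far part, where to grip it for pressing: (-65, 0, 9) mm in the hook's frame, 153 mm from the upturned end
- shelf: Fixed wooden riser shelf, 160 mm deep (x), 360 long (y), top at 218 mm. Origin on the worktop under the board's middle; x to its rear, front face at x = -80 mm. Board's underside at 200 mm; a front lip 12 mm thick hangs to 155 mm above the worktop along the whole front. End panels' inner faces at y = -161 and 161 mm; open at front and rear
- light: Fixed clip-on light bar under the board, 170 mm long (y), underside at 186 mm, within 60 mm of the shelf's middle. Origin on the worktop, axes as the shelf's, lip's front face at x = -80 mm. Its aluminium clip, 44 mm wide with a round black knob, shows over the lip and board straight above the switch (all at y = 0); it adds 3 mm in front of the lip and ends 154 mm above the worktop
- press_point (a point): point to push up: underside of the rear half of the rocker in its off position, 59 mm behind the lip's front face, about 171 mm above the worktop (at (-21, 0, 171) mm in the light's frame); fixed, does not move with the rocker
- rocker (a joint): Rocker switch under the light bar: white paddle 52 (x) by 38 (y) mm on a pivot parallel to the shelf's front, 42 mm behind the lip's front face, 177 mm above the worktop. 0 = off (rear half hangs down), 0.35 rad = fully over, on (press point then at about 177 mm). Pushing up 17 mm behind the pivot takes about 2 N; it stays where left; pushing the front half turns it off
- jar_a: spice jar with green lid, 46 mm wide, 106 mm high, loose on top of the shelf, towards its rear and left; origin centre of underside
- jar_b: the same, towards the rear and right of the shelf's top
- tin: flat fish tin 63 x 105 x 26 mm, loose on the worktop under the left end of the shelf; origin centre of underside
- candle: glass candle jar, 76 mm wide, 90 mm high, loose on the worktop to the left in front of the shelf; origin centre of underside

How it is judged:
On the way, in this order (a step that is already met when the one before it is completed fails the run):
1. the hook is out in front of the shelf, put down low and released (x of each of hook_top, hook_handle in the frame of shelf below -0.08 m and contact force between the fingers and hook below 0.1 N and linear speed of hook below 0.03 m/s and height (world z) of hook below 0.03 m), for 0.2 s.
2. the rocker is pushed over (beyond 0.25 rad) by the hook (value of joint rocker above 0.25 rad and contact force between hook and rocker above 0.2 N), for 0.05 s.
At the end, for the whole second after the job is handed in: The rocker stands beyond 0.25 rad (on), and the hook lies flat on the worktop (origin below 8 mm, tilt under 0.12 rad, upturned end up), released, at rest, with its top and handle points more than 5 mm in front of the shelf's lip (value of joint rocker above 0.25 rad and x of each of hook_top, hook_handle in the frame of shelf below -0.085 m and contact force between the fingers and hook below 0.1 N and linear speed of hook below 0.03 m/s and height (world z) of hook below 0.008 m and angle between hook's own z axis and vertical below 0.12 rad); the robot touches nothing.
It fails at once if the gripper or arm touches the switch (contact force between any of the fingers, the arm and rocker above 0.3 N).
It fails at once if a jar, the tin or the candle is moved more than 30 mm (distance of any of jar_a, jar_b, tin, candle from where it was at the start of the episode above 0.03 m).
It also fails if it takes over 69 s, if anything falls off the work surface, if the arm or the gripper's body presses on something with over 40 N, if the wrist force passes 120 N, or if a joint passes its speed limit or range.

ROBOT

A 7-joint arm with a two-finger parallel gripper is mounted at the origin on a cart in front of the work surface, level with it; the furniture and walls round the work are solid. World frame = base frame: x ahead of the robot, y to its left, z up, the work surface at z = 0. Lengths are in m, angles in rad, forces in N, time in s.
With the tool pointing down it reaches from about 0.35 to 0.9 m from the base axis. Payload 19.9 kg.
Tool frame: the origin (TCP) lies midway between the tips of the shut fingers; the grasp point (between the pads) lies 19 mm behind it; z points along the fingers, y is the line along which they close (so a half turn about z gives the same grasp; the last joint's range is limited). The gripper opens to 94 mm and grips with 3 to 60 N. Pads are 16 mm wide; open, the fingers measure 119 mm over their backs; the gripper's body (75 mm by 177 mm) begins 78 mm behind the grasp point.
Start: joints at [1.224, 0.417, -0.01, 1.614, 0.005, 1.111, -0.053], TCP at [0.188, -0.596, 0.205] pointing down, gripper open.
Joint ranges: [-2.81, 2.81], [-0.39, 2.02], [-1.27, 1.25], [0.06, 2.57], [-1.19, 4.33], [0.19, 2], [-2.82, 2.82]. Speed limits (rad/s): [1.89, 1.89, 2.39, 2.39, 3.01, 3.01, 3.01].

INTERFACE

Orientations are given as a unit quaternion [w, x, y, z].
In Python, from workcell import * gives the robot as it stands. The module is installed in compiled form; this text tells all that it offers.
- The arm moves only by the tool step_arm, never from a script. Its argument "targets" is a list of rows, each a list of 7 numbers: the turn, a rotation vector about the tool's x, y, z in rad, then the shift along the tool's x, y, z in mm, then the opening, from 0 (shut) to 1 (fully open). In form: [[ax, ay, az, tx, ty, tz, fingers], ...]. A call has 1 to 12 rows; each row shifts and turns the commanded pose from where the row before left it, along the tool's axes as they then stand; what a row does not reach is not made up. A row lasts 1/10 s, in which the tool goes at most 50 mm and 8.59 degrees, less where a joint would pass 70% of its speed; a pose out of reach is approached as far as the arm can. A call is refused whole if a number of a shift passes 50 or a number of a turn 0.15, either way. A call with a gripper value outside its range is refused whole. The fingers move at their own pace and stop on an object; the grip force is fixed at half the most. Time passes only in rows, so rows that do not move let the fingers close. It gives the time, the measured TCP pose, the force, the opening and the grip force at its end, in the units of the state.
- observe(): the state, without advancing time (a new reading comes with each control period).
- get_image(name): name is "scene" or "top"; returns the picture (480x640x3 uint8, red, green, blue); there is no depth.
- get_calibration(name): a dict with "fov_y" (degrees; the focal length in pixels is half the picture's height over the tangent of half this angle, whatever the lens; pixels are square), "cx", "cy" (the principal point, pixels), "cam_to_world" (4x4, takes a point from camera to world coordinates). Camera axes: x right, y down, z forward; pixel columns grow to the right and rows downward; lengths in m; the calibration is good to about 2 mm. A picture is of the moment at which its call begins. get_calibration takes no time and is no camera call.
- sign_off(): hands the job in; it is judged then, once.
The state is a dict: "clock": time; "joints": joint angles; "qvel": joint speeds; "effort": joint torques, N m; "eef_pos": TCP position; "ee_rot": TCP orientation; "ft_force": force on the tool from outside, world axes, zero at the start; "moment": the same for the moment, N m; "finger_gap": finger opening in m; "finger_force": force on a finger pad.
Only numpy, scipy, OpenCV 4.12 (cv2) and the standard library are available. Lean on these libraries where they do the work, as an engineer would, in place of code of your own. Each camera call takes 0.05 s, during which the arm holds its last target. There are 200 camera calls.

## Working session

There is one attempt and no reset: what is moved stays moved. The work goes in short steps, Python scripts to look and compute and a tool call to move; the robot and the scene stay as the last step left them, time stands still between calls to the robot, and variables do not carry over. Pictures are saved under pics/ and viewed, at most 10 in all, crops included, and the job is handed in when it is done.

Besides the shell and the picture viewer there is one more tool, called in YAML: its name, and indented under it one key for each argument. step_arm: Moves the arm, as the interface text tells. Its arguments: {"type":"object","properties":{"targets":{"type":"array"}},"required":["targets"]}

```bash
mkdir -p pics; cat > h.py <<'E'
from workcell import *
import numpy as np, cv2
from scipy.spatial.transform import Rotation as R
def snap(n,f):
    im=get_image(n); cv2.imwrite('pics/'+f,im[:,:,::-1]); return im
def ray(n,u,v):
    c=get_calibration(n); f=240/np.tan(np.radians(c['fov_y'])/2); T=np.array(c['cam_to_world'])
    return T[:3,3], T[:3,:3]@np.array([(u-c['cx'])/f,(v-c['cy'])/f,1])
def onz(n,u,v,z):
    o,d=ray(n,u,v); return o+d*(z-o[2])/d[2]
def tri(a,b):
    o1,d1=ray('scene',*a); o2,d2=ray('top',*b)
    s=np.linalg.lstsq(np.c_[d1,-d2],o2-o1,rcond=None)[0]
    p,q=o1+s[0]*d1,o2+s[1]*d2
    return (p+q)/2, np.linalg.norm(p-q)
def proj(n,p):
    c=get_calibration(n); f=240/np.tan(np.radians(c['fov_y'])/2); T=np.array(c['cam_to_world'])
    q=T[:3,:3].T@(np.array(p)-T[:3,3]); return np.array([c['cx']+f*q[0]/q[2],c['cy']+f*q[1]/q[2]])
def st():
    s=observe(); q=s['ee_rot']; r=R.from_quat([q[1],q[2],q[3],q[0]])
    print(s['clock'],np.round(s['eef_pos'],4),'\n',np.round(r.as_matrix(),3),s['finger_gap'],s['finger_force'],np.round(s['ft_force'],1)); return s,r
E
python3 - <<'E'
from h import *
np.set_printoptions(suppress=True,precision=4)
snap('scene','s0.png');snap('top','t0.png')
for n in('scene','top'): print(get_calibration(n))
st()
E
```

```text
{'fov_y': 51.57914048442993, 'cx': 320.5458392093005, 'cy': 237.06208686077645, 'cam_to_world': array([[-0.4493, -0.5005,  0.74  , -0.0918],
       [-0.8931,  0.2725, -0.3579,  0.4074],
       [-0.0225, -0.8217, -0.5694,  0.6955],
       [ 0.    ,  0.    ,  0.    ,  1.    ]])}
{'fov_y': 47.920786765943824, 'cx': 323.61391260062163, 'cy': 242.65946116551262, 'cam_to_world': array([[-0.4658, -0.6888,  0.5555, -0.0417],
       [-0.8849,  0.364 , -0.2906,  0.4064],
       [-0.002 , -0.6269, -0.7791,  1.066 ],
       [ 0.    ,  0.    ,  0.    ,  1.    ]])}
0.1 [ 0.1881 -0.5957  0.2049] 
 [[ 0.954  0.301 -0.   ]
 [ 0.301 -0.954  0.001]
 [-0.    -0.001 -1.   ]] 0.09395085927307512 0.0 [ 0.7 -1.   0.5]
```

View pics/s0.png

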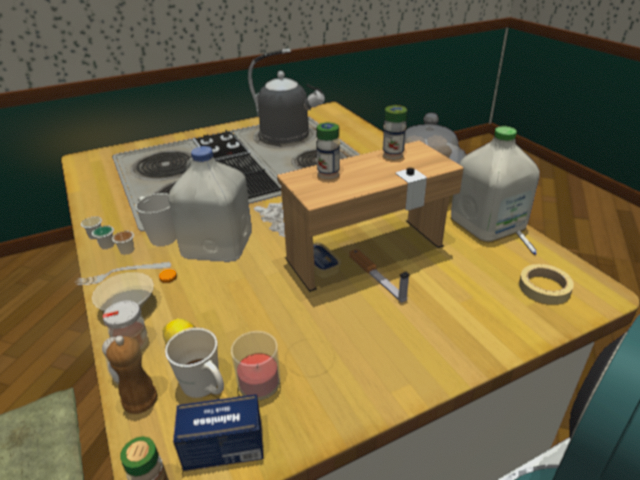

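View pics/t0.png

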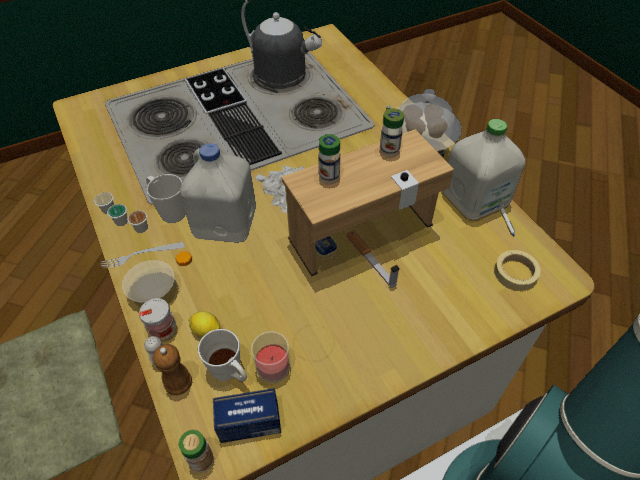

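The scene view shows the shelf (front top edge about (285,210) to (462,168)), clip knob at (410,172) and hook post top at (404,275). The top view shows knob at (404,177) and post top at (394,267). I'll zoom in.

```bash
python3 - <<'E'
import cv2,numpy as np
for f,o,(x,y) in(('s0','cs',(275,150)),('t0','ct',(275,140))):
    im=cv2.imread(f'pics/{f}.png')[y:y+150,x:x+200]
    im=cv2.resize(im,None,fx=4,fy=4,interpolation=cv2.INTER_CUBIC)
    im=cv2.convertScaleAbs(im,alpha=1.4,beta=15)
    for k in range(0,200,20): cv2.putText(im,str(x+k),(k*4,10),0,.35,(0,0,0),1); cv2.line(im,(k*4,12),(k*4,18),(0,0,0),1)
    for k in range(0,150,20): cv2.putText(im,str(y+k),(0,k*4+4),0,.35,(255,255,255),1)
    cv2.imwrite(f'pics/{o}.png',im)
E
```

```text
(no output)
```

View pics/cs.png

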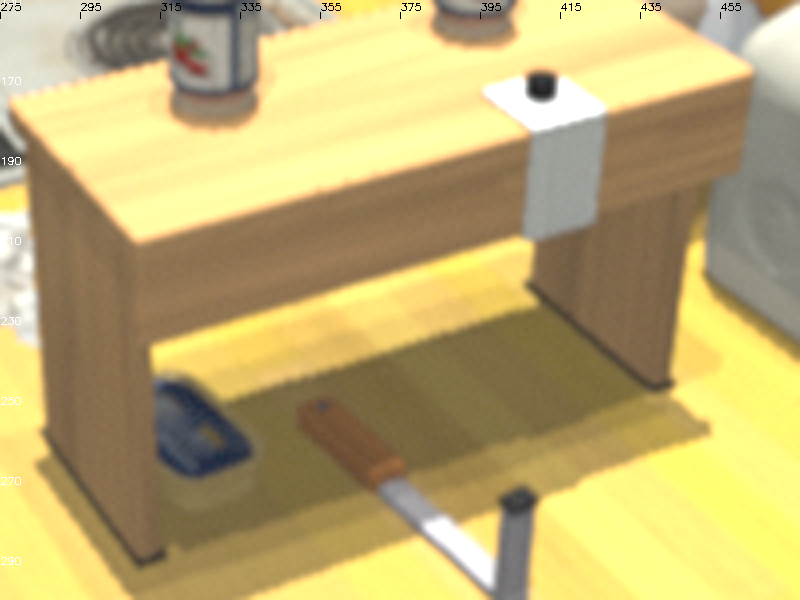

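View pics/ct.png

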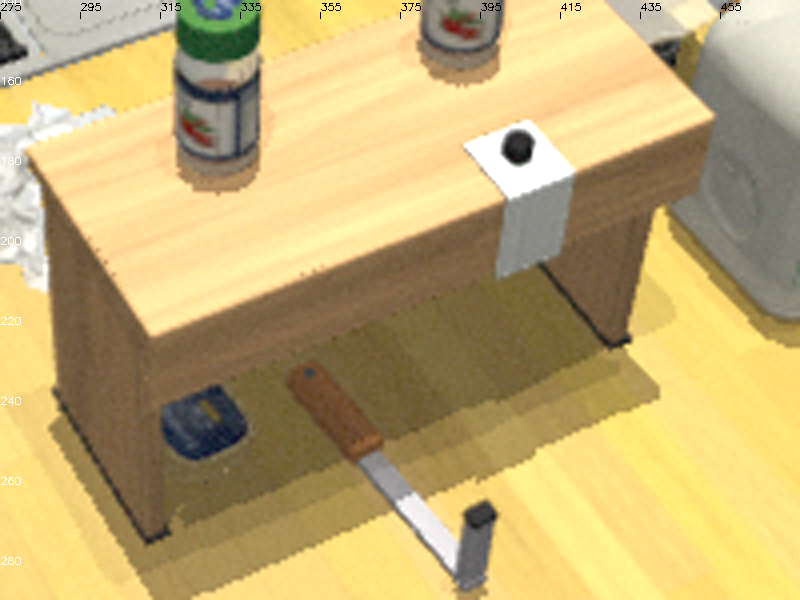

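Left top front corner is (309.5,210.8) in scene and (313.3,224) in top. The clip's front face bottom corners and the cap centre (404.8,273.5) / (395.5,268) are clear too.

```bash
python3 - <<'E'
from h import *
np.set_printoptions(suppress=True,precision=4)
S=lambda x,y:(275+x/4,150+y/4)
T=lambda x,y:(275+x/4,140+y/4)
P={}
for k,a,b in [('FL',(138,243),(153,336)),('FR',(752,72),(713,117)),('BL',(12,102),(30,155)),('cbl',(524,235),(497,277)),('cbr',(597,219),(563,253)),('ctl',(533,131),(503,197)),('ctr',(606,105),(573,171)),('cap',(519,494),(482,512)),('footL',(140,563),(150,541)),('footR',(655,387),(616,346)),
 ('handleend',(322,404),(310,367)),('hl',(301,412),(293,376)),('barjoin',(388,483),(368,456))]:
    P[k],e=tri(S(*a),T(*b)); print(k,P[k],'err',round(e,4))
for n,f,h,c in (('scene',S,(322,402),(519,494)),('top',T,(310,365),(482,512))):
    print(n,'cap@70',onz(n,*f(*c),.07))
    for z,pt in ((.218,'F'),):
        a={'scene':((138,243),(752,72)),'top':((153,336),(713,117))}[n]
        l,r=[onz(n,*f(*q),.218) for q in a]; print('FL,FR@218',l,r,np.linalg.norm(l-r),np.degrees(np.arctan2(*(l-r)[:2])))
    print('handle end@18',onz(n,*f(*h),.018))
E
```

```text
FL [0.6203 0.0842 0.2136] err 0.0001
FR [ 0.6167 -0.2709  0.2151] err 0.0003
BL [0.7644 0.0868 0.2212] err 0.0007
cbl [ 0.6092 -0.1273  0.1615] err 0.0003
cbr [ 0.6104 -0.1738  0.1569] err 0.0003
ctl [ 0.617  -0.1311  0.2169] err 0.0029
ctr [ 0.6103 -0.1706  0.2243] err 0.0016
cap [ 0.5253 -0.0744  0.072 ] err 0.0005
footL [0.6393 0.0813 0.0038] err 0.0013
footR [ 0.6354 -0.2536  0.0056] err 0.0025
handleend [ 0.7075 -0.0684  0.0115] err 0.0005
hl [ 0.7064 -0.0546  0.0114] err 0.0018
barjoin [ 0.6312 -0.0663  0.0075] err 0.0005
scene cap@70 [ 0.5274 -0.0757  0.07  ]
FL,FR@218 [0.6139 0.0871 0.218 ] [ 0.6123 -0.2669  0.218 ] 0.35397854315615757 0.25291331119832394
handle end@18 [ 0.7017 -0.0646  0.018 ]
top cap@70 [ 0.5263 -0.0755  0.07  ]
FL,FR@218 [0.617  0.0859 0.218 ] [ 0.6146 -0.2684  0.218 ] 0.354326897471342 0.389702244373364
handle end@18 [ 0.7042 -0.0665  0.018 ]
```

```bash
cat >> h.py <<'E'
def plan(p,yaw,pitch=0):
    """turn first (tool frame), then the shift in the turned tool frame, mm. tool x = hook-axis heading yaw (rad), z down"""
    s,r=st()
    g=R.from_euler('ZY',[yaw,pitch])*R.from_matrix(np.diag([1.,-1,-1]))
    print('turn',np.round((r.inv()*g).as_rotvec(),3),'shift',np.round(1000*g.inv().apply(np.array(p)-s['eef_pos']),1))
E
python3 - <<'E'
from h import *
plan([.527,-.0755,.2],.057)
E
```

```text
0.1 [ 0.1881 -0.5957  0.2049] 
 [[ 0.954  0.301 -0.   ]
 [ 0.301 -0.954  0.001]
 [-0.    -0.001 -1.   ]] 0.09395085927307512 0.0 [ 0.7 -1.   0.5]
turn [-0.001  0.     0.249] shift [ 368.  -500.     4.9]
```

step_arm:
  targets:
    - [0,0,0.083,0,0,0,1]
    - [0,0,0.083,0,0,0,1]
    - [0,0,0.083,0,0,0,1]
    - [0,0,0,23,-31,0,1]
    - [0,0,0,23,-31,0,1]
    - [0,0,0,23,-31,0,1]
    - [0,0,0,23,-31,0,1]
    - [0,0,0,23,-31,0,1]
    - [0,0,0,23,-31,0,1]
    - [0,0,0,23,-31,0,1]
    - [0,0,0,23,-31,0,1]
    - [0,0,0,23,-31,0,1]

```text
clock: 1.3
eef_pos: [0.3795, -0.3042, 0.2054]
ee_rot: [-0.0, 1.0, 0.028, -0.0]
ft_force: [0.7, -1.6, 0.1]
finger_gap: 0.0939
finger_force: 0.0
```

step_arm:
  targets:
    - [0,0,0,23,-31,0,1]
    - [0,0,0,23,-31,0,1]
    - [0,0,0,23,-31,0,1]
    - [0,0,0,23,-31,0,1]
    - [0,0,0,23,-31,0,1]
    - [0,0,0,23,-31,0,1]
    - [0,0,0,23,-31,0,1]
    - [0,0,0,0,0,0,1]

```text
clock: 2.1
eef_pos: [0.5292, -0.075, 0.2052]
ee_rot: [-0.001, 1.0, 0.031, 0.0]
ft_force: [-0.9, -0.7, 0.5]
finger_gap: 0.0945
finger_force: 0.0
```

```bash
python3 - <<'E'
from h import *
plan([.527,-.0755,.028],.057)
E
```

```text
2.1 [ 0.5292 -0.075   0.2052] 
 [[ 0.998  0.063  0.   ]
 [ 0.063 -0.998  0.002]
 [ 0.    -0.002 -1.   ]] 0.09453734653789295 0.0 [-0.9 -0.7  0.5]
turn [-0.002 -0.     0.006] shift [ -2.2   0.4 177.2]
```

step_arm:
  targets:
    - [0,0,0,-2,0,30,1]
    - [0,0,0,0,0,30,1]
    - [0,0,0,0,0,30,1]
    - [0,0,0,0,0,30,1]
    - [0,0,0,0,0,30,1]
    - [0,0,0,0,0,27,1]
    - [0,0,0,0,0,0,0.4]
    - [0,0,0,0,0,0,0]
    - [0,0,0,0,0,0,0]
    - [0,0,0,0,0,0,0]
    - [0,0,0,0,0,0,0]
    - [0,0,0,0,0,0,0]

```text
clock: 3.3
eef_pos: [0.5257, -0.0801, 0.029]
ee_rot: [0.0, 1.0, 0.028, 0.0]
ft_force: [-0.3, 0.0, -0.2]
finger_gap: 0.0495
finger_force: 0.0
```

step_arm:
  targets:
    - [0,0,0,0,0,0,0]
    - [0,0,0,0,0,0,0]
    - [0,0,0,0,0,0,0]
    - [0,0,0,0,0,0,0]
    - [0,0,0,0,0,0,0]
    - [0,0,0,0,0,0,0]
    - [0,0,0,0,0,0,0]
    - [0,0,0,0,0,0,0]

```text
clock: 4.1
eef_pos: [0.5254, -0.08, 0.0284]
ee_rot: [-0.0, 1.0, 0.028, -0.0]
ft_force: [0.6, 0.5, -0.2]
finger_gap: 0.0175
finger_force: 30.0
```

step_arm:
  targets:
    - [0,0,0,-6,0,0,0]
    - [0,0,0,-14,0,0,0]
    - [0,0,0,-14,0,0,0]
    - [0,0,0,-14,0,0,0]
    - [0,0,0,-14,0,0,0]
    - [0,0,0,-14,0,0,0]
    - [0,0,0,-14,0,0,0]
    - [0,0,0,-14,0,0,0]
    - [0,0,0,-14,0,0,0]
    - [0,0,0,-14,0,0,0]
    - [0,0,0,-8,0,0,0]
    - [0,0,0,0,0,0,0]

```text
clock: 5.3
eef_pos: [0.3847, -0.0881, 0.0285]
ee_rot: [0.0, 1.0, 0.028, -0.0]
ft_force: [-0.1, -0.3, 0.1]
finger_gap: 0.0174
finger_force: 30.0
```

```bash
python3 - <<'E'
from h import *
st()
im=snap('top','t1.png')[160:370,240:460]
cv2.imwrite('pics/ct1.png',cv2.resize(im[:,:,::-1],None,fx=2.8,fy=2.8,interpolation=cv2.INTER_CUBIC))
E
```

```text
5.3 [ 0.3847 -0.0881  0.0285] 
 [[ 0.998  0.056 -0.001]
 [ 0.056 -0.998 -0.   ]
 [-0.001  0.    -1.   ]] 0.01737843736087735 29.956722445786 [-0.1 -0.3  0.1]
```

View pics/ct1.png

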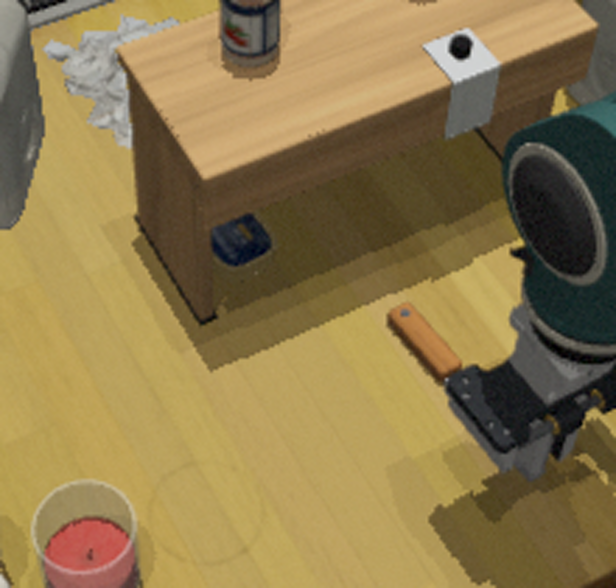

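The hook followed: the handle lies in front of the shelf, at crop (388–460, 305–375). Releasing it and rising.

step_arm:
  targets:
    - [0,0,0,0,0,0,1]
    - [0,0,0,0,0,0,1]
    - [0,0,0,0,0,0,1]
    - [0,0,0,0,0,0,1]
    - [0,0,0,0,0,0,1]
    - [0,0,0,0,0,0,1]
    - [0,0,0,0,0,0,1]
    - [0,0,0,0,0,-20,1]
    - [0,0,0,0,0,-35,1]
    - [0,0,0,0,0,-35,1]
    - [0,0,0,0,0,-35,1]
    - [0,0,0,0,0,-35,1]

```text
clock: 6.55
eef_pos: [0.3853, -0.0878, 0.19]
ee_rot: [-0.0, 1.0, 0.028, 0.0]
ft_force: [-0.1, -0.6, -0.1]
finger_gap: 0.0943
finger_force: 0.0
```

step_arm:
  targets:
    - [0,0,0,0,30,0,1]
    - [0,0,0,0,40,0,1]
    - [0,0,0,0,40,0,1]
    - [0,0,0,0,40,0,1]
    - [0,0,0,0,40,0,1]
    - [0,0,0,0,40,0,1]
    - [0,0,0,0,0,0,1]

```text
clock: 7.25
eef_pos: [0.3977, -0.322, 0.188]
ee_rot: [0.0, 1.0, 0.026, -0.0]
ft_force: [0.3, 1.1, -0.6]
finger_gap: 0.0939
finger_force: 0.0
```

```bash
python3 - <<'E'
from h import *
st()
a=snap('scene','s2.png')[240:380,300:440];b=snap('top','t2.png')[210:350,300:440]
im=np.hstack([cv2.resize(x[:,:,::-1],(400,400),interpolation=cv2.INTER_CUBIC) for x in (a,b)])
cv2.imwrite('pics/c2.png',im)
E
```

```text
7.25 [ 0.3977 -0.322   0.188 ] 
 [[ 0.999  0.052 -0.001]
 [ 0.052 -0.999 -0.001]
 [-0.001  0.001 -1.   ]] 0.0938791411420786 0.0 [ 0.3  1.1 -0.6]
```

View pics/c2.png

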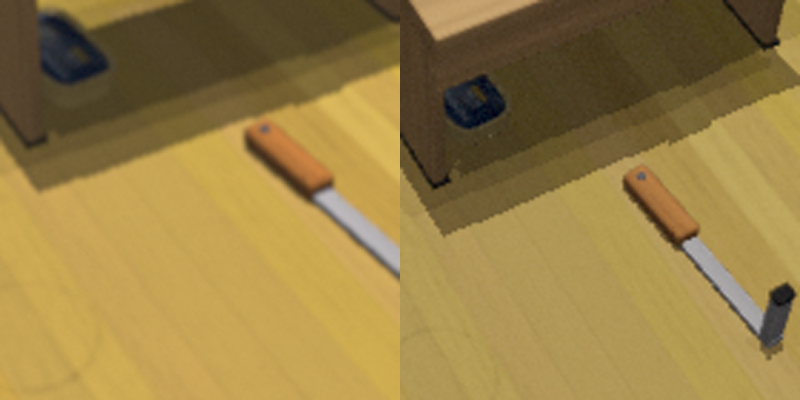

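The hook lies flat, post up. The screw in the handle is at (265,128) and (241,177) in the two crops, the cap at (383,293) in the top crop.

```bash
python3 - <<'E'
from h import *
np.set_printoptions(suppress=True,precision=4)
k=140/400
S=lambda x,y:(300+x*k,240+y*k)
T=lambda x,y:(300+x*k,210+y*k)
print('screw',tri(S(265,128),T(241,177)))
print('near end',tri(S(322,185),T(290,234)))
for n,f,w in(('scene','s2',(420,310,470,370)),('top','t2',(425,300,445,320))):
    im=cv2.imread(f'pics/{f}.png')
    m=(im.max(2)<70).astype(np.uint8); x0,y0,x1,y1=w
    q=np.zeros_like(m); q[y0:y1,x0:x1]=m[y0:y1,x0:x1]
    c,l,s,ce=cv2.connectedComponentsWithStats(q)
    for i in range(1,c):
        if s[i,4]>8: print(n,s[i],ce[i],onz(n,*ce[i],.068))
    hs=cv2.cvtColor(im,cv2.COLOR_BGR2HSV); m=cv2.inRange(hs,(4,110,60),(14,255,255))
    q=np.zeros_like(m); q[250:330,370:430]=m[250:330,370:430]; q[:]= (m if n=='top' else m); q[:250]=0;q[330:]=0;q[:,:370]=0;q[:,430:]=0
    v,u=np.nonzero(q); 
    if len(u): 
        p=np.array([onz(n,a,b,.014) for a,b in zip(u,v)])[:,:2]; mu=p.mean(0); w_,V=np.linalg.eigh(np.cov((p-mu).T)); d=V[:,1]*np.sign(V[0,1]); e=(p-mu)@d
        print(n,'handle',len(u),mu,'dir',d,np.degrees(np.arctan2(d[1],d[0])),e.min(),e.max())
E
```

```text
screw (array([ 0.5562, -0.0695,  0.0217]), np.float64(0.0006629199215298408))
near end (array([ 0.4952, -0.0786,  0.0113]), np.float64(0.001181881739834288))
scene [450 314   8   8  53] [453.4151 317.6038] [ 0.3851 -0.0819  0.068 ]
scene handle 305 [ 0.5283 -0.0706] dir [0.9987 0.0512] 2.934598306088693 -0.03816106067907835 0.041469731050750275
top [429 310   9  10  68] [433.0735 314.6618] [ 0.3853 -0.0809  0.068 ]
top handle 80 [ 0.5264 -0.0658] dir [0.9899 0.1415] 8.135646446604184 -0.034481001039712196 0.04046106193601198
```

```bash
python3 - <<'E'
from h import *
plan([.523,-.079,.003],.056)
E
```

```text
7.35 [ 0.3984 -0.3178  0.188 ] 
 [[ 0.998  0.056 -0.001]
 [ 0.056 -0.998  0.001]
 [-0.001 -0.001 -1.   ]] 0.09383728412016965 0.0 [ 0.1  1.6 -0.1]
turn [-0.001  0.001 -0.   ] shift [ 137.8 -231.4  185. ]
```

step_arm:
  targets:
    - [0,0,0,23,-38,0,1]
    - [0,0,0,23,-39,0,1]
    - [0,0,0,23,-39,0,1]
    - [0,0,0,23,-39,0,1]
    - [0,0,0,23,-38,0,1]
    - [0,0,0,23,-38,0,1]
    - [0,0,0,0,0,35,1]
    - [0,0,0,0,0,35,1]
    - [0,0,0,0,0,35,1]
    - [0,0,0,0,0,30,1]
    - [0,0,0,0,0,0,1]
    - [0,0,0,0,0,0,1]

```text
clock: 8.55
eef_pos: [0.5233, -0.0782, 0.0542]
ee_rot: [-0.0, 1.0, 0.029, -0.0]
ft_force: [0.2, 0.7, 0.8]
finger_gap: 0.0938
finger_force: 0.0
```

```bash
python3 - <<'E'
from h import *
plan([.523,-.079,.003],.056)
E
```

```text
8.55 [ 0.5233 -0.0782  0.0542] 
 [[ 0.998  0.058 -0.   ]
 [ 0.058 -0.998  0.   ]
 [-0.    -0.    -1.   ]] 0.0937871653113692 0.0 [0.2 0.7 0.8]
turn [-0.     0.     0.002] shift [-0.4  0.7 51.2]
```

step_arm:
  targets:
    - [0,0,0,0,0,20,1]
    - [0,0,0,0,0,20,1]
    - [0,0,0,0,0,11,1]
    - [0,0,0,0,0,0,0]
    - [0,0,0,0,0,0,0]
    - [0,0,0,0,0,0,0]
    - [0,0,0,0,0,0,0]
    - [0,0,0,0,0,0,0]
    - [0,0,0,0,0,0,0]
    - [0,0,0,0,0,0,0]
    - [0,0,0,0,0,0,0]
    - [0,0,0,0,0,0,0]

```text
clock: 9.75
eef_pos: [0.5233, -0.079, 0.0024]
ee_rot: [-0.0, 1.0, 0.028, -0.0]
ft_force: [0.2, 0.5, 0.3]
finger_gap: 0.0252
finger_force: 0.2
```

step_arm:
  targets:
    - [0,0,0,0,0,0,0]
    - [0,0,0,0,0,0,0]
    - [0,0,0,0,0,0,0]

```text
clock: 10.05
eef_pos: [0.5233, -0.079, 0.0024]
ee_rot: [-0.0, 1.0, 0.028, -0.0]
ft_force: [-0.7, 1.0, -0.4]
finger_gap: 0.0239
finger_force: 30.0
```

```bash
python3 - <<'E'
from h import *
print(np.round(observe()['joints'],3)); print(onz('scene',258,380,0),onz('top',270,365,0),onz('scene',545,285,0))
plan([.43,-.15,.08],.056)
E
```

```text
[ 0.301  0.552 -0.257  1.981  0.226  0.636 -1.617]
[ 4.73319075e-01  2.62766071e-01 -1.11022302e-16] [0.47427173 0.26713883 0.        ] [ 0.42401452 -0.36857081  0.        ]
10.05 [ 0.5233 -0.079   0.0024] 
 [[ 0.998  0.057 -0.   ]
 [ 0.057 -0.998  0.   ]
 [-0.    -0.    -1.   ]] 0.023888180206857252 29.999985694885254 [-0.7  1.  -0.4]
turn [-0.     0.     0.001] shift [-97.2  65.6 -77.6]
```

step_arm:
  targets:
    - [0,0,0,0,0,-20,0]
    - [0,0,0,0,0,-30,0]
    - [0,0,0,0,0,-30,0]
    - [0,0,0,-19,13,0,0]
    - [0,0,0,-20,13,0,0]
    - [0,0,0,-20,13,0,0]
    - [0,0,0,-20,13,0,0]
    - [0,0,0,-18,13,0,0]
    - [0,0,0.1,0,0,0,0]
    - [0,0,0.1,0,0,0,0]
    - [0,0,0,0,0,0,0]

```text
clock: 11.15
eef_pos: [0.4301, -0.1496, 0.0825]
ee_rot: [0.0, 0.997, -0.073, -0.0]
ft_force: [0.2, -0.0, -1.2]
finger_gap: 0.0239
finger_force: 30.0
```

```bash
python3 - <<'E'
from h import *
print(np.round(observe()['joints'],3)); st()
E
```

```text
[ 0.483  0.303 -0.246  2.123  0.11   0.728 -1.551]
11.15 [ 0.4301 -0.1496  0.0825] 
 [[ 0.989 -0.145 -0.   ]
 [-0.145 -0.989 -0.   ]
 [-0.     0.    -1.   ]] 0.023927931339496052 30.000401437282562 [ 0.2 -0.  -1.2]
```

step_arm:
  targets:
    - [0,0,0.14,0,0,0,0]
    - [0,0,0.14,0,0,0,0]
    - [0,0,0.14,0,0,0,0]
    - [0,0,0.14,0,0,0,0]
    - [0,0,0.14,0,0,0,0]
    - [0,0,0.14,0,0,0,0]
    - [0,0,0.14,0,0,0,0]
    - [0,0,0.14,0,0,0,0]
    - [0,0,0.14,0,0,0,0]
    - [0,0,0.14,0,0,0,0]
    - [0,0,0.14,0,0,0,0]
    - [0,0,0,0,0,0,0]

```text
clock: 12.35
eef_pos: [0.4289, -0.1488, 0.0806]
ee_rot: [-0.002, -0.695, 0.719, 0.003]
ft_force: [0.4, 0.4, -1.1]
finger_gap: 0.0238
finger_force: 30.0
```

step_arm:
  targets:
    - [0,0,0.14,0,0,0,0]
    - [0,0,0.14,0,0,0,0]
    - [0,0,0.14,0,0,0,0]
    - [0,0,0.14,0,0,0,0]
    - [0,0,0.14,0,0,0,0]
    - [0,0,0.14,0,0,0,0]
    - [0,0,0.14,0,0,0,0]
    - [0,0,0.14,0,0,0,0]
    - [0,0,0.14,0,0,0,0]
    - [0,0,0.14,0,0,0,0]
    - [0,0,0.06,0,0,0,0]
    - [0,0,0,0,0,0,0]

```text
clock: 13.55
eef_pos: [0.3861, -0.1977, 0.0083]
ee_rot: [0.022, -0.182, 0.983, 0.031]
ft_force: [0.1, 0.2, -1.4]
finger_gap: 0.0242
finger_force: 30.0
```

```bash
python3 - <<'E'
from h import *
print(np.round(observe()['joints'],3)); plan([.43,-.154,.08],np.pi)
a=snap('scene','s3.png')[130:370,300:540];b=snap('top','t3.png')[130:370,300:540]
im=np.hstack([cv2.resize(x[:,:,::-1],(400,400),interpolation=cv2.INTER_CUBIC) for x in (a,b)])
cv2.imwrite('pics/c3.png',im)
E
```

```text
[-0.485  0.9    1.249  2.236 -1.189  1.02  -2.822]
13.55 [ 0.3861 -0.1977  0.0083] 
 [[-0.933 -0.359  0.033]
 [-0.356  0.932  0.068]
 [-0.055  0.052 -0.997]] 0.02422543538918395 29.999894499778748 [ 0.1  0.2 -1.4]
turn [0.062 0.045 0.366] shift [-43.9  43.7 -71.7]
```

View pics/c3.png

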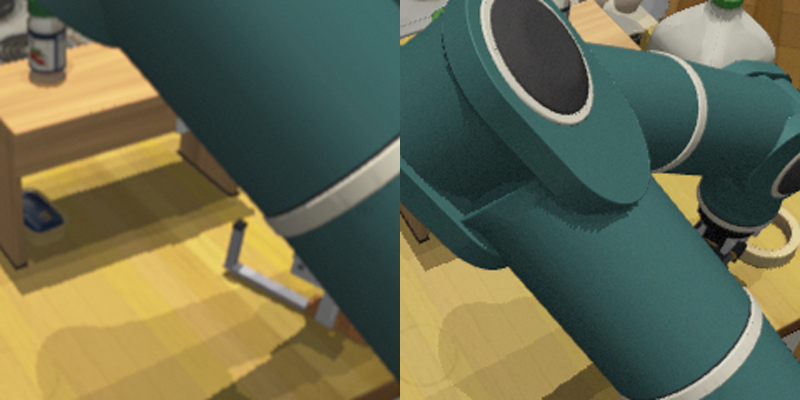

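The arm ran into joint limits (q3, q5 and q7) turning this way. The hook is still held, with its post at (235,228) in the left crop. I'll turn back and go round the other way.

step_arm:
  targets:
    - [0.02,0.015,-0.1,0,0,-10,0]
    - [0.02,0.015,-0.1,0,0,-15,0]
    - [0.02,0.015,-0.1,0,0,-15,0]
    - [0,0,-0.14,0,0,-15,0]
    - [0,0,-0.14,0,0,-15,0]
    - [0,0,0,0,0,0,0]

```text
clock: 14.25
eef_pos: [0.3887, -0.1975, 0.0812]
ee_rot: [0.012, -0.459, 0.888, -0.01]
ft_force: [0.6, -0.2, -0.6]
finger_gap: 0.0237
finger_force: 30.0
```

```bash
python3 - <<'E'
from h import *
print(np.round(observe()['joints'],3)); plan([.43,-.15,.08],np.pi/2)
E
```

```text
[-0.596  0.578  1.252  2.223 -0.78   0.851 -2.599]
14.25 [ 0.3887 -0.1975  0.0812] 
 [[-0.578 -0.816  0.031]
 [-0.816  0.578 -0.007]
 [-0.013 -0.03  -0.999]] 0.023664644561807918 29.998598992824554 [ 0.6 -0.2 -0.6]
turn [0.004 0.042 2.525] shift [47.5 41.3  1.2]
```

step_arm:
  targets:
    - [-0.03,0.013,-0.13,0,0,0,0]
    - [0,0,-0.14,0,0,0,0]
    - [0,0,-0.14,0,0,0,0]
    - [0,0,-0.14,0,0,0,0]
    - [0,0,-0.14,0,0,0,0]
    - [0,0,-0.14,0,0,0,0]
    - [0,0,-0.14,0,0,0,0]
    - [0,0,-0.14,0,0,0,0]
    - [0,0,-0.14,0,0,0,0]
    - [0,0,-0.14,0,0,0,0]
    - [0,0,-0.14,0,0,0,0]
    - [0,0,0,0,0,0,0]

```text
clock: 15.45
eef_pos: [0.3871, -0.1975, 0.0793]
ee_rot: [0.002, 0.946, -0.325, -0.002]
ft_force: [-0.2, 0.0, -1.6]
finger_gap: 0.0236
finger_force: 30.0
```

```bash
python3 - <<'E'
from h import *
print(np.round(observe()['joints'],3)); plan([.43,-.15,.08],0)
E
```

```text
[-0.344  0.38   0.872  2.197 -0.426  0.742 -1.418]
15.45 [ 0.3871 -0.1975  0.0793] 
 [[ 0.788 -0.615 -0.005]
 [-0.615 -0.788 -0.002]
 [-0.002  0.005 -1.   ]] 0.023558405061893592 29.99844342470169 [-0.2  0.  -1.6]
turn [ 0.004  0.004 -0.663] shift [ 42.9 -47.5  -0.7]
```

step_arm:
  targets:
    - [0,0,-0.133,0,0,0,0]
    - [0,0,-0.133,0,0,0,0]
    - [0,0,-0.133,0,0,0,0]
    - [0,0,-0.133,0,0,0,0]
    - [0,0,-0.133,0,0,0,0]
    - [0,0,0,15,-15,-3,0]
    - [0,0,0,15,-16,-3,0]
    - [0,0,0,13,-16,-3,0]
    - [0,0,-0.14,0,0,0,0]
    - [0,0,-0.14,0,0,0,0]
    - [0,0,-0.14,0,0,0,0]
    - [0,0,-0.14,0,0,0,0]

```text
clock: 16.65
eef_pos: [0.4298, -0.1504, 0.0878]
ee_rot: [0.0, 0.961, 0.277, -0.003]
ft_force: [-1.2, 0.7, -1.5]
finger_gap: 0.0236
finger_force: 30.0
```

step_arm:
  targets:
    - [0,0,-0.14,0,0,0,0]
    - [0,0,-0.14,0,0,0,0]
    - [0,0,-0.14,0,0,0,0]
    - [0,0,-0.14,0,0,0,0]
    - [0,0,-0.14,0,0,0,0]
    - [0,0,-0.14,0,0,0,0]
    - [0,0,-0.14,0,0,0,0]
    - [0,0,0,0,0,0,0]

```text
clock: 17.45
eef_pos: [0.4296, -0.1506, 0.0878]
ee_rot: [-0.001, 0.718, 0.696, -0.003]
ft_force: [0.7, -0.2, -1.3]
finger_gap: 0.024
finger_force: 30.0
```

```bash
python3 - <<'E'
from h import *
print(np.round(observe()['joints'],3)); plan([.43,-.15,.08],np.pi)
E
```

```text
[-0.038  0.298  0.35   2.132 -0.144  0.738  0.373]
17.45 [ 0.4296 -0.1506  0.0878] 
 [[ 0.032  0.999 -0.006]
 [ 0.999 -0.032 -0.002]
 [-0.003 -0.006 -1.   ]] 0.02403954095726562 29.998462200164795 [ 0.7 -0.2 -1.3]
turn [-0.007 -0.003 -1.603] shift [-0.4  0.6  7.8]
```

step_arm:
  targets:
    - [0,0,-0.14,0,0,0,0]
    - [0,0,-0.14,0,0,0,0]
    - [0,0,-0.14,0,0,0,0]
    - [0,0,-0.14,0,0,0,0]
    - [0,0,-0.14,0,0,0,0]
    - [0,0,-0.14,0,0,0,0]
    - [0,0,-0.14,0,0,0,0]
    - [0,0,-0.14,0,0,0,0]
    - [0,0,-0.14,0,0,0,0]
    - [0,0,-0.14,0,0,0,0]
    - [0,0,-0.14,0,0,0,0]
    - [0,0,-0.06,0,0,0,0]

```text
clock: 18.65
eef_pos: [0.4296, -0.1507, 0.0879]
ee_rot: [-0.003, 0.002, 1.0, -0.001]
ft_force: [0.3, 0.2, -1.2]
finger_gap: 0.024
finger_force: 30.0
```

```bash
python3 - <<'E'
from h import *
print(np.round(observe()['joints'],3)); plan([.43,-.154,.08],np.pi)
a=snap('scene','s4.png')[130:370,300:540];b=snap('top','t4.png')[130:370,300:540]
im=np.hstack([cv2.resize(x[:,:,::-1],(400,400),interpolation=cv2.INTER_CUBIC) for x in (a,b)])
cv2.imwrite('pics/c4.png',im)
E
```

```text
[ 0.231  0.285  0.041  2.124 -0.011  0.738  1.846]
18.65 [ 0.4296 -0.1507  0.0879] 
 [[-1.     0.004 -0.006]
 [ 0.004  1.    -0.002]
 [ 0.006 -0.002 -1.   ]] 0.023954663538444373 29.99940186738968 [ 0.3  0.2 -1.2]
turn [-0.002 -0.006 -0.004] shift [-0.4 -3.3  7.9]
```

View pics/c4.png

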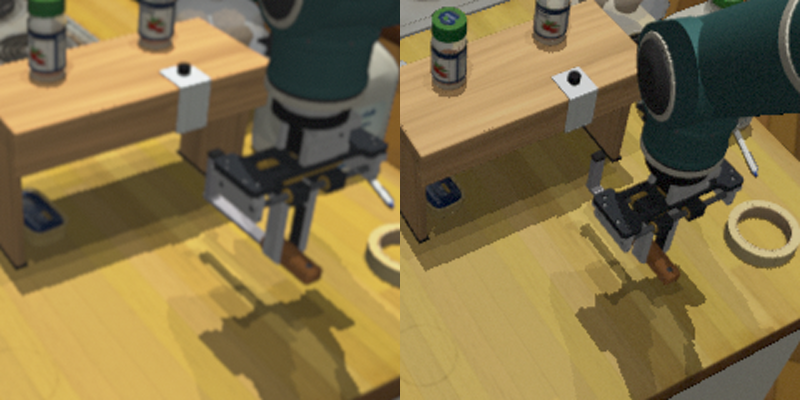

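Hook now points at the shelf. The cap is at about (600,158) in the right crop, i.e. (420,225) in the top view; the left view half hides it behind the finger.

```bash
python3 - <<'E'
from h import *
np.set_printoptions(suppress=True,precision=4)
im=cv2.imread('pics/t4.png')
q=np.zeros(im.shape[:2],np.uint8); q[218:235,410:430]=(im.max(2)<60)[218:235,410:430]
c,l,s,ce=cv2.connectedComponentsWithStats(q); print(s[1:],ce[1:])
print('expected cap px',proj('top',[.568,-.151,.1535]),proj('top',[.568,-.145,.1535]),proj('top',[.568,-.145,.1435]))
print('expected scene',proj('scene',[.568,-.151,.1535]))
for i in range(1,c):
    for z in(.143,.153,.16): print(z,onz('top',*ce[i],z))
# gripper check: TCP/finger tips
print('TCP px',proj('top',[.4296,-.1507,.0879]),proj('scene',[.4296,-.1507,.0879]))
a=im[190:300,400:500]; b=cv2.imread('pics/s4.png')[190:300,400:500]
E
```

```text
[[414 218  16  10  73]] [[420.5205 223.137 ]]
expected cap px [417.7147 220.0276] [415.4804 220.97  ] [414.9016 223.8892]
expected scene [427.4369 218.598 ]
0.143 [ 0.5643 -0.1578  0.143 ]
0.153 [ 0.5577 -0.1517  0.153 ]
0.16 [ 0.5531 -0.1474  0.16  ]
TCP px [449.0691 281.7346] [468.7106 283.0264]
```

```bash
python3 - <<'E'
import cv2,numpy as np
im=cv2.imread('pics/t4.png').max(2)
print('top cols 408-432 rows 214-250'); print(im[214:250,408:433])
E
```

```text
top cols 408-432 rows 214-250
[[ 82  85  81  85  82  82  82  81  53  34  73  80  77  82  80  77  76  77
   79  79  74  73  75  74  71]
 [ 83  82  85  79  82  79  83  81  75  36  39  79  78  80  82  75  76  77
   74  79  75  75  76  70  70]
 [ 83  83  81  80  82  85  83  85  81  78  29  55  74  82  80  77  73  77
   79  74  71  79  74  72  71]
 [ 81  80  81  82  81  83  82  82  80  83  63  28  55  77  77  78  78  75
   77  76  73  77  68  68  69]
 [ 80  81  81  83  84  83  81  82  85  82  80  51  22  52  78  79  73  77
   77  79  71  79  72  69  92]
 [ 83  79  82  81  81  83  81  82  83  81  82  80  49  21  62  76  78  78
   74  76  74  75  69  72 139]
 [ 84  78  80  82  80  81  83  79  82  82  64  52  46  23  25  74  77  77
   78  74  79  75  69  73 143]
 [ 83  83  82  78  80  80  81  81  67  51  45  44  37  34  16  42  76  74
   79  72  74  71  71  73 161]
 [ 82  83  80  81  82  84  72  50  42  37  39  43  40  38  30  26  50  75
   72  67  75  72  69  93 167]
 [ 84  83  82  80  80  78  56  29  35  42  38  42  38  35  37  36  19  49
   73  73  74  69  68  61 116]
 [ 84  80  85  81  7
[... 2010 characters left out ...]
07 110 112 111 112 166 112 100  75  63
   62  79 122 179 182 185 186]
 [125 125 128 126 127  92  67  95 110 110 111 163 125 130  74  59  55  55
   51  52  64 157 164 163 141]
 [126 126 126 127 128 125  95  73 110 163 124 102  70  69  50  55  54  54
   55  51  51  74  77  77  57]
 [124 125 126 128 127 128 122  94  71  90  70  57  48  54  50  57  52  50
   56  57  54  31  28  32  28]
 [128 127 126 126 129 128 126 127  72  53  51  52  49  35  33  50  35  53
   54  54  54  29  26  33  32]
 [128 126 126 127 126 126 125 126  59  50  52  53  55  46  99  94  57  53
   53  57  54  32  30  24  26]
 [127 128 123 125 125 125 130 102  39  47  56  53  55  54  77  63  52  52
   51  56  53  34  30  27  27]]
```

The cap sits about 2–3 px lower than a level hook would put it, so it probably tilted when the arm sank earlier. I'll set it down flat, regrip and lift again.

step_arm:
  targets:
    - [-0.002,-0.006,-0.004,0,-3,20,0]
    - [0,0,0,0,0,25,0]
    - [0,0,0,0,0,25,0]
    - [0,0,0,0,0,12,0]
    - [0,0,0,0,0,3,0]
    - [0,0,0,0,0,0,0]
    - [0,0,0,0,0,0,0.4]
    - [0,0,0,0,0,0,0.4]
    - [0,0,0,0,0,0,0.4]
    - [0,0,0,0,0,0,0.4]

```text
clock: 19.75
eef_pos: [0.4302, -0.1545, 0.0038]
ee_rot: [0.001, -0.002, 1.0, -0.001]
ft_force: [0.7, -1.2, -0.3]
finger_gap: 0.0375
finger_force: 0.0
```

step_arm:
  targets:
    - [0,0,0,0,0,0,0]
    - [0,0,0,0,0,0,0]
    - [0,0,0,0,0,0,0]
    - [0,0,0,0,0,0,0]
    - [0,0,0,0,0,0,0]
    - [0,0,0,0,0,0,0]
    - [0,0,0,0,0,0,0]

```text
clock: 20.45
eef_pos: [0.4299, -0.1544, 0.0035]
ee_rot: [0.001, -0.002, 1.0, -0.001]
ft_force: [-1.2, -0.1, 4.9]
finger_gap: 0.0238
finger_force: 30.0
```

```bash
python3 - <<'E'
from h import *
st()
im=snap('top','t5.png'); s=snap('scene','s5.png')
m=im.max(2); p=proj('top',[.568,-.154,.066]).astype(int); print(p,proj('scene',[.568,-.154,.066]))
for n,i in(('top',im),('scene',s)):
    u,v=proj(n,[.565,-.15,.066]).astype(int); w=i[v-16:v+17,u-16:u+17].max(2)
    c,l,sx,ce=cv2.connectedComponentsWithStats((w<58).astype(np.uint8))
    for k in range(1,c):
        if sx[k,4]>15: e=ce[k]+[u-16,v-16]; print(n,sx[k],e,onz(n,*e,.066))
E
```

```text
20.45 [ 0.4299 -0.1544  0.0035] 
 [[-1.    -0.004  0.002]
 [-0.004  1.    -0.002]
 [-0.002 -0.002 -1.   ]] 0.023821101775247322 30.00188112258911 [-1.2 -0.1  4.9]
[413 243] [424.44727192 253.19610663]
top [15 14  8  7 37] [415.13513514 246.32432432] [ 0.56048137 -0.15264704  0.066     ]
scene [16 15  8  6 34] [426.23529412 255.29411765] [ 0.56023633 -0.15285056  0.066     ]
scene [19 28  6  5 19] [427.84210526 268.42105263] [ 0.52278896 -0.12902066  0.066     ]
```

Both views put the cap at (0.5605, -0.1527), 131 mm from the grip. Next: lift 65 mm, forward 113 mm.

step_arm:
  targets:
    - [0,0,0,0,0,-15,0]
    - [0,0,0,0,0,-25,0]
    - [0,0,0,0,0,-25,0]
    - [0,0,0,0,0,0,0]
    - [0,0,0,0,0,0,0]

```text
clock: 21.05
eef_pos: [0.4298, -0.1543, 0.0684]
ee_rot: [0.001, -0.002, 1.0, -0.001]
ft_force: [0.1, -0.3, -1.6]
finger_gap: 0.0238
finger_force: 30.0
```

```bash
python3 - <<'E'
from h import *
plan([.5434,-.152,.0685],np.pi)
for n in('top','scene'):
    i=get_image(n); cv2.imwrite(f'pics/{n}6.png',i[:,:,::-1])
    u,v=proj(n,[.5605,-.1527,.132]).astype(int); w=i[v-12:v+13,u-12:u+13].max(2)
    c,l,sx,ce=cv2.connectedComponentsWithStats((w<52).astype(np.uint8)); print(n,u,v)
    for k in range(1,c):
        if sx[k,4]>15: e=ce[k]+[u-12,v-12]; print(n,sx[k],e,onz(n,*e,.131))
E
```

```text
21.05 [ 0.4298 -0.1543  0.0684] 
 [[-1.    -0.004  0.002]
 [-0.004  1.    -0.002]
 [-0.002 -0.002 -1.   ]] 0.023801108859584502 29.997841715812683 [ 0.1 -0.3 -1.6]
turn [-0.002  0.002  0.004] shift [-1.136e+02  2.300e+00 -1.000e-01]
top 418 228
top [12  0 13 11 26] [424.26923077 222.46153846] [ 0.56984542 -0.17384328  0.131     ]
top [ 9 10  8  7 40] [418.7  228.65] [ 0.5603212 -0.152107   0.131    ]
scene 429 229
scene [ 9 11  8  5 33] [429.66666667 230.3030303 ] [ 0.55779791 -0.15166437  0.131     ]
scene [13 20  6  5 20] [431.95 239.4 ] [ 0.52981589 -0.1361532   0.131     ]
```

The hook stays level after lifting. Going in.

step_arm:
  targets:
    - [-0.002,0.002,0.004,-10,0,0,0]
    - [0,0,0,-15,1,0,0]
    - [0,0,0,-15,1,0,0]
    - [0,0,0,-15,0,0,0]
    - [0,0,0,-15,0,0,0]
    - [0,0,0,-15,0,0,0]
    - [0,0,0,-15,0,0,0]
    - [0,0,0,-13,0,0,0]
    - [0,0,0,0,0,0,0]
    - [0,0,0,0,0,0,0]

```text
clock: 22.15
eef_pos: [0.5425, -0.1521, 0.0676]
ee_rot: [-0.001, 0.0, 1.0, 0.0]
ft_force: [0.1, -0.5, -1.4]
finger_gap: 0.0241
finger_force: 30.0
```

step_arm:
  targets:
    - [0,0,0,0,0,-12,0]
    - [0,0,0,0,0,-12,0]
    - [0,0,0,0,0,-8,0]
    - [0,0,0,0,0,0,0]

```text
clock: 22.55
eef_pos: [0.5435, -0.1526, 0.1023]
ee_rot: [0.001, 0.0, 1.0, -0.0]
ft_force: [-0.5, 0.0, -1.8]
finger_gap: 0.0234
finger_force: 30.0
```

step_arm:
  targets:
    - [0,0,0,0,0,-3,0]
    - [0,0,0,0,0,0,0]
    - [0,0,0,0,0,0,0]

```text
clock: 22.85
eef_pos: [0.5426, -0.1523, 0.1032]
ee_rot: [-0.0, 0.0, 1.0, 0.0]
ft_force: [0.1, 0.2, -2.2]
finger_gap: 0.0238
finger_force: 30.0
```

step_arm:
  targets:
    - [0,0,0,0,0,-3,0]
    - [0,0,0,0,0,0,0]
    - [0,0,0,0,0,0,0]

```text
clock: 23.15
eef_pos: [0.5427, -0.1522, 0.1063]
ee_rot: [-0.0, 0.0, 1.0, 0.0]
ft_force: [0.2, 0.0, -1.6]
finger_gap: 0.0237
finger_force: 30.0
```

step_arm:
  targets:
    - [0,0,0,0,0,-3,0]
    - [0,0,0,0,0,0,0]
    - [0,0,0,0,0,0,0]

```text
clock: 23.45
eef_pos: [0.5429, -0.1523, 0.1095]
ee_rot: [-0.0, 0.0, 1.0, 0.0]
ft_force: [0.8, -0.3, -2.2]
finger_gap: 0.0239
finger_force: 30.0
```

step_arm:
  targets:
    - [0,0,0,0,0,-2,0]
    - [0,0,0,0,0,0,0]
    - [0,0,0,0,0,0,0]

```text
clock: 23.75
eef_pos: [0.5427, -0.1523, 0.1114]
ee_rot: [-0.0, 0.0, 1.0, 0.0]
ft_force: [-1.1, 0.3, -2.9]
finger_gap: 0.0233
finger_force: 30.0
```

Force is just beginning to show; I'll press further in small steps.

step_arm:
  targets:
    - [0,0,0,0,0,-2,0]
    - [0,0,0,0,0,0,0]
    - [0,0,0,0,0,0,0]

```text
clock: 24.05
eef_pos: [0.5428, -0.1523, 0.1135]
ee_rot: [-0.0, 0.0, 1.0, 0.0]
ft_force: [-0.8, 0.6, -3.5]
finger_gap: 0.0238
finger_force: 30.0
```

step_arm:
  targets:
    - [0,0,0,0,0,-2,0]
    - [0,0,0,0,0,0,0]
    - [0,0,0,0,0,0,0]

```text
clock: 24.35
eef_pos: [0.5429, -0.1523, 0.1155]
ee_rot: [-0.0, 0.0, 1.0, 0.0]
ft_force: [-0.3, -0.3, -2.9]
finger_gap: 0.0239
finger_force: 30.0
```

```bash
python3 - <<'E'
from h import *
F=[]
for i in range(6): get_image('top'); s=observe(); F.append(np.r_[s['ft_force'],s['moment']])
print(np.round(np.mean(F,0),2),np.round(np.std(F,0),2)); st()
im=snap('scene','s7.png'); t=snap('top','t7.png')
E
```

```text
[-0.06  0.32 -2.43  0.05  0.15 -0.01] [0.62 0.44 0.39 0.02 0.05 0.03]
24.65 [ 0.5429 -0.1523  0.1155] 
 [[-1.  0. -0.]
 [ 0.  1.  0.]
 [ 0.  0. -1.]] 0.023619742342155102 29.99940812587738 [ 0.9  0.8 -2.1]
```

```bash
python3 - <<'E'
import cv2,numpy as np
a=cv2.imread('pics/s7.png')[150:300,370:520];b=cv2.imread('pics/t7.png')[150:300,370:520]
cv2.imwrite('pics/c7.png',np.hstack([cv2.convertScaleAbs(cv2.resize(x,(400,400),interpolation=cv2.INTER_CUBIC),alpha=1.5,beta=20) for x in (a,b)]))
E
```

```text
(no output)
```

View pics/c7.png

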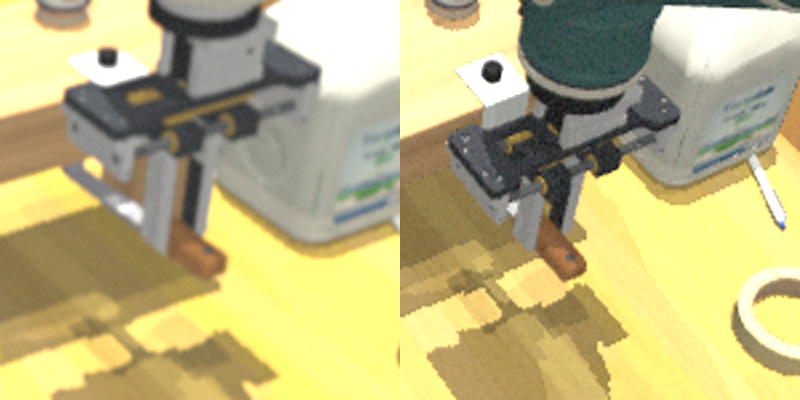

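The hook is still roughly level in the fingers, its post hidden behind the lip, and the handle screw is at about (571,258) in the right crop. I'll compare the screw with a level hook, then push more.

```bash
python3 - <<'E'
from h import *
for dz in(0,.004,.008): print(dz,proj('top',[.503,-.152,.130+dz]))
E
```

```text
0 [433.20991408 246.44392814]
0.004 [433.49297819 245.31673724]
0.008 [433.77752758 244.18363183]
```

step_arm:
  targets:
    - [0,0,0,0,0,-2,0]
    - [0,0,0,0,0,0,0]
    - [0,0,0,0,0,0,0]
    - [0,0,0,0,0,0,0]

```text
clock: 25.15
eef_pos: [0.5428, -0.1523, 0.1174]
ee_rot: [-0.0, 0.0, 1.0, 0.0]
ft_force: [-0.6, -0.1, -3.6]
finger_gap: 0.0236
finger_force: 30.0
```

step_arm:
  targets:
    - [0,0,0,0,0,-2,0]
    - [0,0,0,0,0,0,0]
    - [0,0,0,0,0,0,0]
    - [0,0,0,0,0,0,0]

```text
clock: 25.55
eef_pos: [0.5429, -0.1523, 0.1195]
ee_rot: [-0.0, 0.0, 1.0, 0.0]
ft_force: [-1.0, 0.7, -4.1]
finger_gap: 0.0233
finger_force: 30.0
```

```bash
python3 - <<'E'
from h import *
F=[]
for i in range(8): get_image('top'); s=observe(); F.append(np.r_[s['ft_force'],s['moment']])
print(np.round(np.mean(F,0),2),np.round(np.std(F,0),2)); st()
snap('top','t8.png'); snap('scene','s8.png')
E
```

```text
[-0.24 -0.11 -2.86  0.04  0.15  0.01] [0.38 0.38 0.46 0.03 0.04 0.02]
25.95 [ 0.5428 -0.1523  0.1194] 
 [[-1.  0. -0.]
 [ 0.  1.  0.]
 [ 0.  0. -1.]] 0.024156260620507818 29.999442994594574 [-0.2  0.2 -2.6]
```

```bash
python3 - <<'E'
from h import *
L=lambda f:cv2.imread(f'pics/{f}.png').astype(int)
for fs,(x,y,w,h) in ((('s0','s4','scene6','s7','s8'),(340,255,12,10)),(('s0','s4','scene6','s7','s8'),(362,225,20,8)),(('t0','t4','top6','t7','t8'),(355,225,15,8))):
    print([L(f)[y:y+h,x:x+w].mean((0,1)).round().tolist() for f in fs])
# screw search: dark minimum on handle in t7,t8
for f in('t7','t8'):
    im=L(f); print(f); print(im[238:254,426:442].sum(2)//3)
E
```

```text
[[34.0, 64.0, 75.0], [38.0, 71.0, 83.0], [38.0, 71.0, 83.0], [37.0, 69.0, 81.0], [37.0, 69.0, 81.0]]
[[74.0, 147.0, 175.0], [80.0, 159.0, 190.0], [81.0, 160.0, 191.0], [78.0, 156.0, 187.0], [79.0, 156.0, 187.0]]
[[29.0, 57.0, 70.0], [33.0, 64.0, 78.0], [33.0, 63.0, 77.0], [33.0, 63.0, 78.0], [34.0, 64.0, 78.0]]
t7
[[ 50  53  45  47  45  58  75  73  73  78  75  74  74  78 132 135]
 [ 51  49  48  46  48  45  58  76  76  76  77  76  76  72 130 133]
 [ 52  53  51  52  46  46  47  61  74  74  76  76 127 128 132 133]
 [ 49  54  57  49  52  49  49  51  62 123 125 129 135 135 134 134]
 [ 63  54  52  54  55  53  49  47  51  98 131 132 135 133 136 136]
 [ 65  66  71  69  69  69  50  45  45  55  98 132 135 138 135 133]
 [ 59  64  71  73  72  69  68  55  46  44  58 115 132 136 136 135]
 [ 59  62  71  70  70  73  62  53  40  45  46  67 116 131 135 138]
 [ 48  61  65  66  69  70  58  53  40  42  55  57  66 131 135 138]
 [ 48  53  57  60  69  71  65  57  57  50  55  55  59 102 132 134]
 [ 52  50  53  63  66  70  68  67  69  64  47  56  56  63 128 134]
 [ 51  50  47  55  59  67  67  71  72  73  58  
[... 664 characters left out ...]
  48  45  84 132 136 136 136]
 [ 56  62  63  69  72  72  61  50  42  44  46  58  87 131 135 136]
 [ 46  58  62  65  73  69  62  54  54  37  46  54  61  86 133 136]
 [ 53  47  51  63  67  68  65  60  63  47  50  53  56  61  99 134]
 [ 53  50  50  57  64  65  67  71  72  67  49  51  58  55  88 131]
 [ 77  49  48  50  52  60  63  71  73  71  59  54  50  50 102 135]
 [127  79  53  46  51  50  65  68  59  63  52  48  45  49 111 132]
 [133 108  61  52  48  48  59  61  60  57  51  52  50  66 125 136]
 [123 129 108  61  49  49  53  58  57  54  47  46  87 121 132 133]
 [121 124 128 107  58  50  55  52  55  51  82  80 122 131 130 133]
 [121 120 123 128  92  55  58  52  84 122 124 123 126 130 129 132]]
```

step_arm:
  targets:
    - [0,0,0,0,0,-2,0]
    - [0,0,0,0,0,-2,0]

```text
clock: 26.25
eef_pos: [0.5426, -0.1523, 0.1235]
ee_rot: [-0.0, 0.0, 1.0, 0.0]
ft_force: [-1.4, -0.1, -3.3]
finger_gap: 0.0237
finger_force: 30.0
```

step_arm:
  targets:
    - [0,0,0,0,0,-2,0]
    - [0,0,0,0,0,-1,0]

```text
clock: 26.45
eef_pos: [0.5428, -0.1523, 0.1267]
ee_rot: [-0.0, 0.0, 1.0, 0.0]
ft_force: [-1.5, -0.1, -3.3]
finger_gap: 0.0238
finger_force: 30.0
```

```bash
python3 - <<'E'
from h import *
F=[]
for i in range(8): get_image('top'); s=observe(); F.append(np.r_[s['ft_force'],s['moment']])
print(np.round(np.mean(F,0),2),np.round(np.std(F,0),2)); st()
t=snap('top','t9.png').astype(int); snap('scene','s9.png'); print(t[236:252,426:442].sum(2)//3)
print(proj('top',[.503,-.152,.1375]))
E
```

```text
[-0.16 -0.33 -2.57  0.05  0.15  0.01] [0.55 0.51 0.33 0.02 0.1  0.04]
26.85 [ 0.5429 -0.1523  0.1264] 
 [[-1.  0. -0.]
 [ 0.  1.  0.]
 [ 0.  0. -1.]] 0.023671606342548154 29.99950110912323 [ 0.   0.6 -2.8]
[[ 51  50  47  49  48  48  46  52  68  79  76  74  76  92 130 134]
 [ 48  48  52  48  48  48  48  46  47  66  75  74  74  79 130 134]
 [ 45  52  49  54  52  48  46  46  43  52  63  71  74  79 130 135]
 [ 63  65  51  52  48  64  46  50  49  44  49  64  73  78 129 135]
 [ 63  63  66  67  66  71  67  47  44  44  42  53 108 129 131 133]
 [ 50  58  66  69  69  70  70  55  32  41  46  42  67 115 134 133]
 [ 46  53  61  60  66  70  61  53  47  32  42  54  58  68 115 133]
 [ 44  54  54  60  64  68  68  65  60  47  45  51  55  56  71 129]
 [ 49  48  45  52  61  65  66  69  69  65  49  50  60  55  55 115]
 [ 63  48  45  47  56  62  64  65  71  68  62  52  54  56  52 128]
 [108  61  54  45  52  58  60  64  70  73  67  49  47  52  49 128]
 [130 111  64  44  50  48  49  64  67  58  58  45  48  45  66 128]
 [132 132 110  60  48  47  52  59  61  57  52  48  47  41 105 133]
 [132 135 132 106  60  51  54  57  54  54  49  51  83  83 130 134]
 [131 133 130 130 109  56  54  52  56  54  80 120 125 127 136 135]
 [123 130 131 134 131 108  77  71  84 121 125 130 131 132 133 134]]
[433.74187728 244.32559505]
```

Screw motion shows the post end stopped rising while the hook tilts in the grip, so it is at a stop or slipping. I'll back out, re-level, regrip closer to the post and press again while checking the contact height.

step_arm:
  targets:
    - [0,0,0,0,0,15,0]
    - [0,0,0,0,0,25,0]
    - [0,0,0,0,0,15,0]
    - [0,0,0,20,0,0,0]
    - [0,0,0,25,0,0,0]
    - [0,0,0,25,0,0,0]
    - [0,0,0,25,0,0,0]
    - [0,0,0,25,0,0,0]
    - [0,0,0,0,0,20,0]
    - [0,0,0,0,0,18,0]
    - [0,0,0,0,0,15,0]
    - [0,0,0,0,0,10,0]

```text
clock: 28.15
eef_pos: [0.4227, -0.1523, 0.0077]
ee_rot: [-0.0, 0.0, 1.0, 0.0]
ft_force: [-1.0, 0.3, 1.8]
finger_gap: 0.0235
finger_force: 30.0
```

step_arm:
  targets:
    - [0,0,0,0,0,5,0]
    - [0,0,0,0,0,0,0]
    - [0,0,0,0,0,0,0]

```text
clock: 28.45
eef_pos: [0.423, -0.1523, 0.0037]
ee_rot: [-0.0, 0.0, 1.0, 0.0]
ft_force: [-0.8, -0.5, -1.0]
finger_gap: 0.0238
finger_force: 30.0
```

step_arm:
  targets:
    - [0,0,0,0,0,0,0.4]
    - [0,0,0,0,0,0,0.4]
    - [0,0,0,0,0,0,0.4]
    - [0,0,0,-13,0,1,0.4]
    - [0,0,0,0,0,0,0.4]
    - [0,0,0,0,0,0,0]
    - [0,0,0,0,0,0,0]
    - [0,0,0,0,0,0,0]
    - [0,0,0,0,0,0,0]
    - [0,0,0,0,0,0,0]
    - [0,0,0,0,0,0,0]

```text
clock: 29.55
eef_pos: [0.4357, -0.1522, 0.0025]
ee_rot: [-0.0, 0.0, 1.0, 0.0]
ft_force: [-0.6, -0.4, -1.3]
finger_gap: 0.0235
finger_force: 30.0
```

```bash
python3 - <<'E'
from h import *
st()
for n in('top','scene'):
    i=get_image(n)
    u,v=proj(n,[.553,-.15,.066]).astype(int); w=i[v-16:v+17,u-16:u+17].max(2)
    c,l,sx,ce=cv2.connectedComponentsWithStats((w<58).astype(np.uint8))
    for k in range(1,c):
        if sx[k,4]>15: e=ce[k]+[u-16,v-16]; print(n,sx[k],e,onz(n,*e,.066))
E
```

```text
29.55 [ 0.4357 -0.1522  0.0025] 
 [[-1.     0.    -0.001]
 [ 0.     1.     0.   ]
 [ 0.001  0.    -1.   ]] 0.023530254453583848 29.9992498755455 [-0.6 -0.4 -1.3]
top [14 14  8  7 37] [416.24324324 248.94594595] [ 0.55268382 -0.15054329  0.066     ]
scene [14 14  8  7 36] [428.19444444 258.16666667] [ 0.55023359 -0.15041039  0.066     ]
scene [26 20  7 13 59] [440.88135593 266.11864407] [ 0.51639141 -0.15675902  0.066     ]
scene [12 23 11 10 43] [427.06976744 269.41860465] [ 0.52090015 -0.1256993   0.066     ]
```

step_arm:
  targets:
    - [0,0,0,0,0,-15,0]
    - [0,0,0,0,0,-25,0]
    - [0,0,0,0,0,-25,0]
    - [0,0,0,-17,0,0,0]
    - [0,0,0,-25,0,0,0]
    - [0,0,0,-25,0,0,0]
    - [0,0,0,-25,0,0,0]
    - [0,0,0,-20,0,0,0]
    - [0,0,0,-10,0,0,0]
    - [0,0,0,0,0,-17,0]
    - [0,0,0,0,0,-13,0]
    - [0,0,0,0,0,0,0]

```text
clock: 30.85
eef_pos: [0.5583, -0.1527, 0.0991]
ee_rot: [0.001, 0.0, 1.0, -0.0]
ft_force: [0.8, 0.1, -1.5]
finger_gap: 0.0241
finger_force: 30.0
```

```bash
cat > f.py <<'E'
from h import *
F=[]
for i in range(8): get_image('top'); s=observe(); F.append(np.r_[s['ft_force'],s['moment'],s['eef_pos']])
print(s['clock'],np.round(np.mean(F,0),4))
E
python3 f.py
```

```text
31.25 [ 0.0745 -0.1196 -1.      0.0604 -0.1167 -0.0086  0.5575 -0.1523  0.0972]
```

step_arm:
  targets:
    - [0,0,0,0,0,-4,0]
    - [0,0,0,0,0,0,0]

```text
clock: 31.45
eef_pos: [0.558, -0.1523, 0.1019]
ee_rot: [0.0, 0.0, 1.0, 0.0]
ft_force: [0.4, 0.1, -1.0]
finger_gap: 0.024
finger_force: 30.0
```

```bash
python3 f.py
```

```text
31.85 [-4.8300e-02  2.1900e-02 -1.1091e+00  7.4900e-02 -1.1240e-01 -9.0000e-04
  5.5780e-01 -1.5230e-01  1.0150e-01]
```

step_arm:
  targets:
    - [0,0,0,0,0,-3,0]
    - [0,0,0,0,0,0,0]

```text
clock: 32.05
eef_pos: [0.558, -0.1524, 0.1048]
ee_rot: [0.0, 0.0, 1.0, 0.0]
ft_force: [0.5, 0.2, -1.5]
finger_gap: 0.024
finger_force: 30.0
```

```bash
python3 f.py
```

```text
32.45 [-0.4743  0.0666 -1.4359  0.0673 -0.1041  0.0075  0.5578 -0.1523  0.1045]
```

step_arm:
  targets:
    - [0,0,0,0,0,-2,0]
    - [0,0,0,0,0,0,0]

```text
clock: 32.65
eef_pos: [0.5579, -0.1524, 0.1067]
ee_rot: [-0.0, 0.0, 1.0, 0.0]
ft_force: [0.1, -0.5, -1.1]
finger_gap: 0.0237
finger_force: 30.0
```

```bash
python3 f.py
```

```text
33.05 [-6.9800e-02  9.5400e-02 -1.4134e+00  6.9100e-02 -1.2520e-01  4.0000e-04
  5.5780e-01 -1.5230e-01  1.0650e-01]
```

step_arm:
  targets:
    - [0,0,0,0,0,-2,0]
    - [0,0,0,0,0,0,0]

```text
clock: 33.25
eef_pos: [0.5575, -0.1522, 0.1084]
ee_rot: [-0.001, 0.0, 1.0, 0.0]
ft_force: [-1.1, 0.3, -3.9]
finger_gap: 0.0236
finger_force: 30.0
```

```bash
python3 f.py
```

```text
33.65 [-6.9830e-01 -1.9910e-01 -3.7297e+00  5.3500e-02  3.1020e-01  2.8000e-03
  5.5760e-01 -1.5230e-01  1.0830e-01]
```

step_arm:
  targets:
    - [0,0,0,0,0,-2,0]
    - [0,0,0,0,0,0,0]

```text
clock: 33.85
eef_pos: [0.5579, -0.1523, 0.1107]
ee_rot: [-0.0, 0.0, 1.0, 0.0]
ft_force: [-1.8, -0.7, -3.2]
finger_gap: 0.0237
finger_force: 30.0
```

```bash
python3 f.py
```

```text
34.25 [-0.314   0.0771 -2.9597  0.0839  0.2055  0.0138  0.5579 -0.1523  0.1105]
```

step_arm:
  targets:
    - [0,0,0,0,0,-2,0]
    - [0,0,0,0,0,0,0]

```text
clock: 34.45
eef_pos: [0.5578, -0.1523, 0.1126]
ee_rot: [-0.0, 0.0, 1.0, 0.0]
ft_force: [-1.0, 0.4, -2.5]
finger_gap: 0.0239
finger_force: 30.0
```

```bash
python3 f.py
```

```text
34.85 [-4.9880e-01 -8.2000e-03 -3.2375e+00  5.5300e-02  1.9530e-01  7.0000e-04
  5.5790e-01 -1.5230e-01  1.1250e-01]
```

Hard contact begins at a top height of about 175 mm, which fits the "on" position. To be sure, I'll probe and press 7 mm further back, where the leverage is better and an "off" rocker would hang clearly lower.

step_arm:
  targets:
    - [0,0,0,0,0,15,0]
    - [0,0,0,-4,0,0,0]
    - [0,0,0,-3,0,0,0]
    - [0,0,0,0,0,-6,0]
    - [0,0,0,0,0,-4,0]
    - [0,0,0,0,0,0,0]

```text
clock: 35.45
eef_pos: [0.5653, -0.1524, 0.1085]
ee_rot: [0.001, 0.0, 1.0, -0.0]
ft_force: [-0.1, -0.2, -1.9]
finger_gap: 0.0237
finger_force: 30.0
```

```bash
python3 f.py
```

```text
35.85 [ 0.3472  0.2796 -1.0838  0.0493 -0.1128 -0.003   0.5648 -0.1523  0.1076]
```

step_arm:
  targets:
    - [0,0,0,0,0,-3,0]
    - [0,0,0,0,0,0,0]

```text
clock: 36.05
eef_pos: [0.565, -0.1524, 0.1108]
ee_rot: [-0.0, 0.0, 1.0, 0.0]
ft_force: [-0.2, -0.2, -0.8]
finger_gap: 0.0241
finger_force: 30.0
```

```bash
python3 f.py
```

```text
36.45 [-0.2762 -0.2315 -1.1848  0.0556 -0.0861 -0.0042  0.5648 -0.1523  0.1105]
```

step_arm:
  targets:
    - [0,0,0,0,0,-2,0]
    - [0,0,0,0,0,0,0]

```text
clock: 36.65
eef_pos: [0.5648, -0.1523, 0.1127]
ee_rot: [-0.0, 0.0, 1.0, 0.0]
ft_force: [0.7, 0.1, -1.1]
finger_gap: 0.0238
finger_force: 30.0
```

```bash
python3 f.py
```

```text
37.05 [ 0.0512  0.0163 -1.3613  0.0581 -0.1181  0.0051  0.5648 -0.1523  0.1124]
```

step_arm:
  targets:
    - [0,0,0,0,0,-2,0]
    - [0,0,0,0,0,0,0]

```text
clock: 37.25
eef_pos: [0.5646, -0.1523, 0.1145]
ee_rot: [-0.0, 0.0, 1.0, 0.0]
ft_force: [-0.9, -1.2, -2.3]
finger_gap: 0.0235
finger_force: 30.0
```

```bash
python3 f.py
```

```text
37.65 [-0.6284 -0.1407 -2.8485  0.0633  0.22    0.0107  0.5647 -0.1523  0.1144]
```

Contact now starts about 1–2 mm higher further back, so the rear half is up: the rocker is on. I'll withdraw and lay the hook down.

step_arm:
  targets:
    - [0,0,0,0,0,15,0]
    - [0,0,0,0,0,20,0]
    - [0,0,0,0,0,15,0]
    - [0,0,0,20,0,0,0]
    - [0,0,0,30,0,0,0]
    - [0,0,0,30,0,0,0]
    - [0,0,0,30,0,0,0]
    - [0,0,0,30,0,0,0]
    - [0,0,0,0,0,20,0]
    - [0,0,0,0,0,20,0]
    - [0,0,0,0,0,12,0]
    - [0,0,0,0,0,6,0]

```text
clock: 38.85
eef_pos: [0.4243, -0.152, 0.0052]
ee_rot: [-0.001, 0.0, 1.0, 0.0]
ft_force: [-0.3, -0.3, 0.5]
finger_gap: 0.0237
finger_force: 30.0
```

step_arm:
  targets:
    - [0,0,0,0,0,3,0]
    - [0,0,0,0,0,0,0]
    - [0,0,0,0,0,0,1]
    - [0,0,0,0,0,0,1]
    - [0,0,0,0,0,0,1]
    - [0,0,0,0,0,0,1]
    - [0,0,0,0,0,0,1]
    - [0,0,0,0,0,-15,1]
    - [0,0,0,0,0,-30,1]
    - [0,0,0,0,0,-40,1]
    - [0,0,0,0,0,-40,1]
    - [0,0,0,0,0,-40,1]

```text
clock: 40.05
eef_pos: [0.4245, -0.1522, 0.1702]
ee_rot: [-0.0, 0.0, 1.0, 0.0]
ft_force: [1.4, -0.4, -0.4]
finger_gap: 0.0935
finger_force: 0.0
```

step_arm:
  targets:
    - [0,0,0,0,-30,-5,1]
    - [0,0,0,0,-40,0,1]
    - [0,0,0,0,-40,0,1]
    - [0,0,0,0,-40,0,1]
    - [0,0,0,0,-20,0,1]
    - [0,0,0,0,0,0,1]

```text
clock: 40.65
eef_pos: [0.4239, -0.3249, 0.1732]
ee_rot: [-0.001, 0.002, 1.0, -0.0]
ft_force: [-0.7, 0.5, -0.7]
finger_gap: 0.0939
finger_force: 0.0
```

```bash
python3 - <<'E'
from h import *
st()
a=snap('scene','s10.png');b=snap('top','t10.png')
cv2.imwrite('pics/c10.png',np.hstack([cv2.resize(x[130:400,230:500,::-1],(400,400),interpolation=cv2.INTER_CUBIC) for x in (a,b)]))
E
```

```text
40.65 [ 0.4239 -0.3249  0.1732] 
 [[-1.     0.004 -0.001]
 [ 0.004  1.    -0.   ]
 [ 0.001 -0.    -1.   ]] 0.09393025944896932 0.0 [-0.7  0.5 -0.7]
```

View pics/c10.png

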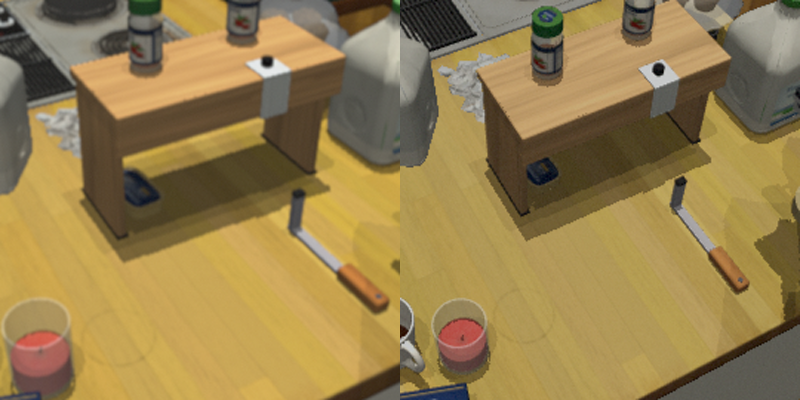

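The hook lies flat with its post up, at (297,195) and (680,183) in the two crops, clear of the shelf, and nothing else has moved. Handing in.

```bash
python3 -c "
from workcell import *
print(sign_off())"
```

```text
the job is handed in; nothing more can be done
None
```

The hook was drawn out and released, then regripped by its handle, and it pressed the rocker; contact heights and forces indicate the switch is on, though no camera could see it. It now lies flat with its upturned end up, clear of the shelf, and the job is handed in at about 41 s (sign-off returned no verdict); a wrong-way turn while carrying the hook ran joint 7 to its range limit (read -2.822 against -2.82).

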